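# Bring the middle tray of nippers to the top on the filing board

### The arm

A 6-joint arm with a two-finger parallel gripper is mounted at the origin on the work surface. World frame = base frame: x ahead of the robot, y to its left, z up, the work surface at z = 0. Lengths are in m, angles in degrees, forces in N, time in s.
With the tool pointing down it reaches from about 0.35 to 0.725 m from the base axis. Payload 6 kg.
Tool frame: the origin (TCP) lies on the centre line of the jaws, within the pads' length; the fingertips stand 17 mm ahead of it and the grasp point (between the pads) lies 2 mm behind it; z points along the fingers, y is the line along which they close (so a half turn about z gives the same grasp; the last joint's range is limited). The gripper opens to 85 mm and grips with 20 to 120 N. Pads are 22 mm wide; open, the fingers measure 114 mm over their backs; the gripper's body (76 mm by 85 mm) begins 54 mm behind the grasp point. The pads swing forward as they close: fully open they stand 13 mm farther back than shut.
Start: joints at [-57.714, 2.303, 4.859, 0, -92.561, -19.12], TCP at [0.137, -0.584, 0.248] pointing down, gripper open.
Joint ranges: [-146.85, 146.85], [-73.84, 115.35], [-62.03, 85.46], [-188.31, 113.3], [-161.28, -10.13], [-171.36, 171.36]. Speed limits (degrees/s): [147.25, 147.25, 172.46, 180, 180, 180].

### API

Orientations are given as a 3x3 rotation matrix whose columns are the frame's x, y, z axes.
In Python, from cell import sense, capture, job_done gives the robot as it stands.
- The arm moves only by the shell command python3 -m handwheel 'ROWS'. ROWS is JSON, a list of rows, each an object of numbers: "x", "y", "z": the shift along the world's x, y, z in m; "rx", "ry", "rz": the turn, a rotation vector about the world's x, y, z in rad; "hand": the opening, from -1 (shut) to 1 (fully open). A call has 1 to 20 rows; each row shifts and turns the commanded pose from where the row before left it; what a row does not reach is not made up. A row lasts 1/8 s, in which the tool goes at most 62.5 mm and 10.7 degrees, less where a joint would pass 70% of its speed; a pose out of reach is approached as far as the arm can. A call is refused whole if a number of a shift passes 0.0625 or a number of a turn 0.188, either way. A call with a gripper value outside its range is refused whole. The fingers move at their own pace and stop on an object; the grip force is fixed at half the most. Time passes only in rows, so rows that do not move let the fingers close. It gives the time, the measured TCP pose, the force, the opening and the grip force at its end, in the units of the state.
- sense(): the state, without advancing time (a new reading comes with each control period).
- capture(name): name is "side" or "top"; returns a dict with "color" (400x640x3 uint8, red, green, blue), "fx", "fy", "cx", "cy" (pixels), "world_to_cam" (4x4, takes a point from world to camera coordinates). Camera axes: x right, y up, looking along -z (the intrinsics and any distortion apply to the point x, -y, -z); pixel columns grow to the right and rows downward; lengths in m; the calibration is good to about 2 mm. A picture is of the moment at which its call begins. There is no depth.
- job_done(): hands the job in; it is judged then, once.
The state is a dict: "time": time; "joint_positions": joint angles; "joint_vel": joint speeds; "effort": joint torques, N m; "eef_pos": TCP position; "ee_rot": TCP orientation; "wrist_force": force on the tool from outside, world axes, zero at the start; "wrist_torque": the same for the moment, N m; "gripper_width": finger opening in m; "finger_force": force on a finger pad.
Only numpy, scipy, OpenCV 4.12 (cv2) and the standard library are available. Lean on these libraries where they do the work, as an engineer would, in place of code of your own. Each camera call takes 0.05 s, during which the arm holds its last target. There are 200 camera calls.

### The job

The middle tray of the stack of three holds the nippers to be filed next. Lift the top tray off and set it squarely on the middle of the empty padded board, its long side along the board's long side, then stack the middle tray squarely on top of that one, its edges over the other's edges. Set the trays down, do not drop them, and leave the bottom tray where it stands.

Things in the scene. Friction and masses are not known exactly. Their poses are not given: they have to be found in the camera images.
- top_tray: Top tray of the only stack of three: open beech tray, 130 (x) by 160 (y) by 54 mm high, about 0.45 kg, walls 8 mm. One divider wall, 14 mm thick and as high as the rim, runs along its x axis through the centre; pinch it from above, closing along y. Compartments 65 mm wide; the nippers fixed inside reach 17 mm above the underside. Origin: centre of underside, z up.
- middle_tray: Middle tray of the stack: the same kind of tray as the top tray, with the same sizes, divider to grip, contents and origin. Each tray stands flat on the rim of the one below; nothing interlocks.
- bottom_tray: Bottom tray of the stack: the same kind of tray as the top tray, with the same sizes and origin. It stands loose on the bench. (A fourth tray that stands alone elsewhere is not part of the job.)
- pad: Empty padded board fixed to the bench: a firm plywood slab with a flat dark brown cover, 180 (x) by 210 (y) by 20 mm high, no rim. Origin: centre of the underside; x along its shorter side, z up; its top face is 20 mm above the origin. It lies to the left or right of the stack, across the bench.
Mind the look-alikes: they are no part of the job. Leave any turquoise look-alike of the middle_tray alone. Leave any pink look-alike of the top_tray alone.

How it is judged (in metres and radians):
On the way:
1. the top tray stands on the board, let go, while the middle tray is still on the bottom tray (horizontal distance between top_tray and pad below 0.025 m and angle between the x axis of top_tray and the x axis of pad, either way round below 0.21 rad and z of top_tray in the frame of pad between 0.014 and 0.028 m and angle between top_tray's own z axis and vertical below 0.07 rad and linear speed of top_tray below 0.02 m/s and contact force between the fingers and top_tray below 0.2 N and horizontal distance between middle_tray and bottom_tray below 0.05 m and z of middle_tray in the frame of bottom_tray below 0.062 m), for 0.2 s.
At the end, for the whole second after the job is handed in: The former top tray lies flat on the board, its centre within 25 mm of the board's centre and lined up within 12 degrees (either way round); the middle tray lies flat on top of it, within 20 mm and 12 degrees; the bottom tray is within 25 mm of where it was; all at rest and let go (horizontal distance between top_tray and pad below 0.025 m and angle between the x axis of top_tray and the x axis of pad, either way round below 0.21 rad and z of top_tray in the frame of pad between 0.014 and 0.028 m and angle between each of top_tray, middle_tray, bottom_tray's own z axis and vertical below 0.07 rad and horizontal distance between middle_tray and top_tray below 0.02 m and angle between the x axis of middle_tray and the x axis of top_tray, either way round below 0.21 rad and z of middle_tray in the frame of top_tray between 0.047 and 0.062 m and linear speed of each of top_tray, middle_tray below 0.02 m/s and contact force between the fingers and top_tray below 0.2 N and contact force between the fingers and middle_tray below 0.2 N and distance of bottom_tray from where it was at the start of the episode below 0.025 m); the robot touches nothing.
It fails at once if the top tray is dropped (falls freely faster than 0.6 m/s, about 18 mm) (linear speed of top_tray above 0.6 m/s and contact force between the fingers and top_tray below 0.5 N).
It fails at once if the middle tray is dropped (falls freely faster than 0.6 m/s, about 18 mm) (linear speed of middle_tray above 0.6 m/s and contact force between the fingers and middle_tray below 0.5 N).
It also fails if it takes over 64 s, if anything falls off the work surface, if the arm or the gripper's body presses on something with over 40 N, if the wrist force passes 120 N, or if a joint passes its speed limit or range.

## Working session

There is one attempt and no reset: what is moved stays moved. The work goes in short steps, Python scripts to look and compute and a shell command to move; the robot and the scene stay as the last step left them, time stands still between calls to the robot, and variables do not carry over. Pictures are saved under pics/ and viewed, at most 10 in all, crops included, and the job is handed in when it is done.

```bash
mkdir -p pics; ls
python3 - <<'E'
from cell import sense,capture
import cv2,numpy as np
for n in("side","top"):
    c=capture(n);cv2.imwrite(f"pics/{n}0.png",c["color"][:,:,::-1]);print(n,c["fx"],c["fy"],c["cx"],c["cy"],{k:v for k,v in c.items() if k!="color"}.keys());print(np.round(c["world_to_cam"],4))
s=sense();print(s)
E
```

```text
pics
side 410.6021368311346 410.6021368311346 315.4507227693493 198.8346750621952 dict_keys(['fx', 'fy', 'cx', 'cy', 'world_to_cam'])
[[-0.9478 -0.3179 -0.0229  0.4012]
 [ 0.1816 -0.5978  0.7808 -0.2115]
 [-0.2619  0.7359  0.6244 -0.9498]
 [ 0.      0.      0.      1.    ]]
top 400.168172320348 400.168172320348 313.6360532435566 200.57387575414882 dict_keys(['fx', 'fy', 'cx', 'cy', 'world_to_cam'])
[[-1.770e-02 -9.998e-01 -3.100e-03 -8.000e-02]
 [ 9.813e-01 -1.800e-02  1.919e-01 -4.715e-01]
 [-1.919e-01  4.000e-04  9.814e-01 -8.685e-01]
 [ 0.000e+00  0.000e+00  0.000e+00  1.000e+00]]
{'time': 0.1, 'joint_positions': array([-5.77149913e+01,  2.33798659e+00,  4.80835208e+00, -2.27212509e-02,
       -9.25626123e+01, -1.91191851e+01]), 'joint_vel': array([-0.07598266, -0.07693242,  0.07283119,  0.09671918, -0.08932703,
       -0.03312996]), 'effort': array([-6.28175534e-03, -3.69345367e+01,  3.48280120e+01,  6.95184007e+00,
       -4.59580056e-03,  7.87349919e-07]), 'eef_pos': array([ 0.13666706, -0.58395371,  0.24735652]), 'ee_rot': array([[-9.73710933e-01, -2.27786619e-01, -5.25040628e-04],
       [-2.27787173e-01,  9.73709675e-01,  1.57271153e-03],
       [ 1.52994498e-04,  1.65096393e-03, -9.99998625e-01]]), 'wrist_force': array([-0.67074708,  0.1627748 ,  0.41531136]), 'wrist_torque': array([-0.05789606,  0.01723155,  0.01852701]), 'finger_force': 0.0, 'gripper_width': 0.08536498771662236}
```

View pics/side0.png

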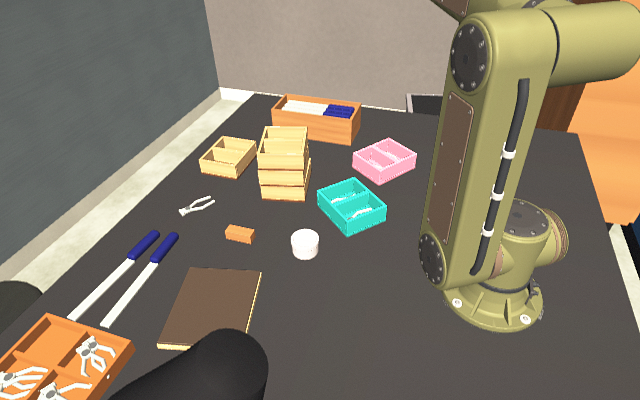

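View pics/top0.png

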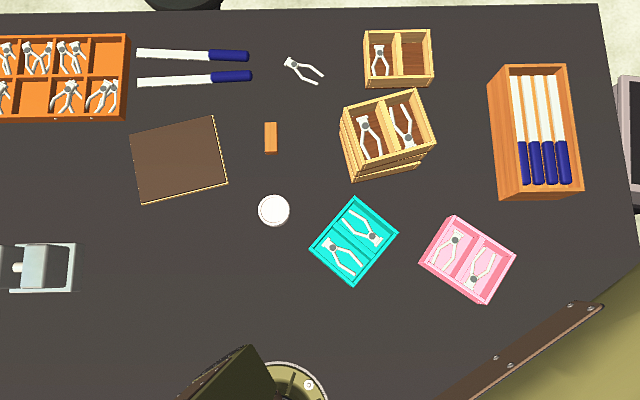

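The side view shows the stack at about (285,160) and the pad at (210,305). In the top view the stack is at (388,135), the pad at (178,160) and the lone fourth tray at (398,58). I'll zoom in to pick the corners.

Run:
```python
import cv2,numpy as np
t=cv2.imread("pics/top0.png");s=cv2.imread("pics/side0.png")
a=cv2.resize(t[75:195,330:450],(480,480),interpolation=cv2.INTER_CUBIC)
b=cv2.resize(s[115:215,245:325],(320,400),interpolation=cv2.INTER_CUBIC)
o=np.zeros((480,800,3),np.uint8);o[:,:480]=a;o[:400,480:]=b
cv2.imwrite("pics/z1.png",o)
# pad contours
for n,im,seed in(("top",t,(178,160)),("side",s,(210,300))):
    c=im[seed[1],seed[0]].astype(int);m=(np.abs(im.astype(int)-c).max(2)<14).astype(np.uint8)
    m=cv2.morphologyEx(m,cv2.MORPH_OPEN,np.ones((5,5)))
    k,l=cv2.connectedComponents(m);m=(l==l[seed[1],seed[0]]).astype(np.uint8)
    q=max(cv2.findContours(m,0,2)[0],key=cv2.contourArea);print(n,c,cv2.contourArea(q),cv2.approxPolyDP(q,5,True)[:,0].tolist())
```

```text
top [ 71  91 116] 5712.0 [[210, 116], [129, 135], [141, 201], [223, 181]]
side [ 75  94 119] 5067.5 [[159, 341], [193, 343], [219, 327], [244, 329], [258, 271], [190, 267]]
```

View pics/z1.png

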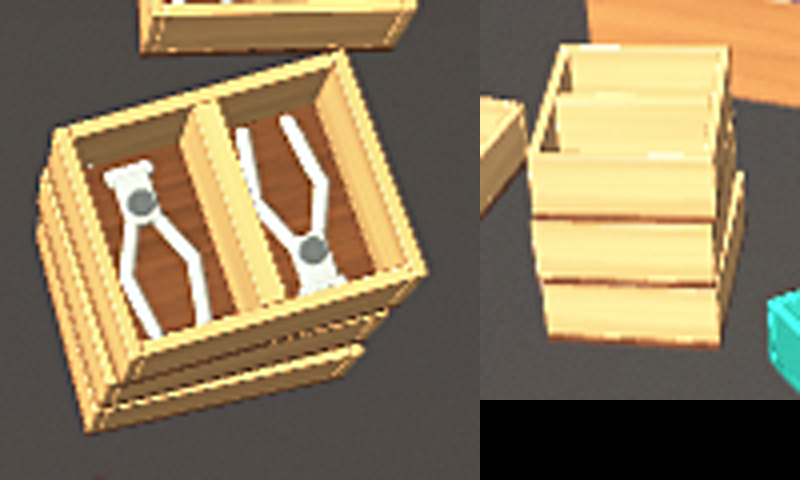

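The zoom shows the top tray's rim corners clearly. In the top image they are about (344,107), (416,87), (437,143) and (363,169). In the side image they are about (257,153), (265,126), (307,127) and (304,155). I'll triangulate those and the pad corners.

```bash
cat > h.py <<'E'
import numpy as np,cv2
from cell import capture
def P(c):
    K=np.array([[c["fx"],0,c["cx"]],[0,c["fy"],c["cy"]],[0,0,1]]);return K@np.diag([1,-1,-1])@np.array(c["world_to_cam"])[:3]
def tri(Pa,Pb,a,b):
    X=cv2.triangulatePoints(Pa,Pb,np.array(a,float).T,np.array(b,float).T);return (X[:3]/X[3]).T
def plane(P,uv,z):
    uv=np.array(uv,float);H=np.c_[P[:,:2],P[:,2]*z+P[:,3]]
    return cv2.perspectiveTransform(uv[None],np.linalg.inv(H))[0]
def rect(q):
    # q: TL,TR,BR,BL as in top image ; TL=(+x,+y) ; returns centre, x-axis yaw deg, sizes
    q=np.array(q)[:,:2];e=(q[0]-q[3]+q[1]-q[2]);f=(q[0]-q[1]+q[3]-q[2])
    L=np.linalg.norm
    return q.mean(0).round(4),np.degrees(np.arctan2(e[1],e[0])).round(1),np.degrees(np.arctan2(-f[0],f[1])).round(1),[L(q[i]-q[i-1]).round(3) for i in range(4)]
E
python3 - <<'E'
from h import *
T=P(capture("top"));S=P(capture("side"))
tt=[(344.25,107.5),(415.75,87.5),(436.75,142.75),(363,169)];ss=[(257.5,153.25),(265.5,126.25),(307.5,126.75),(304.5,155)]
X=tri(T,S,tt,ss);print(X.round(3));print("tri",rect(X))
for z in(.15,.162,.17):print(z,rect(plane(T,tt,z)))
print("pad",tri(T,S,[(129,135),(212,115.5),(226,182)],[(160,344),(190,267),(261,270)]).round(3))
print(rect(plane(T,[(129,135),(212,115.5),(226,182),(141,202)],.02)))
# lower trays, from zoom: TL, BR, BL
for n,z,q in(("mid",.108,[(42,178),(388,312),(103,405)]),("bot",.054,[(38,228),(365,350),(88,432)])):
    p=plane(T,np.array(q)/4+[330,75],z);print(n,p.round(3),(p[0]/2+p[1]/2).round(3),np.degrees(np.arctan2(-(p[2]-p[1])[0],(p[2]-p[1])[1])).round(1))
E
```

```text
[[ 0.641 -0.156  0.164]
 [ 0.685 -0.308  0.161]
 [ 0.562 -0.343  0.159]
 [ 0.513 -0.189  0.16 ]]
tri (array([ 0.6002, -0.249 ]), np.float64(15.3), np.float64(16.9), [np.float64(0.133), np.float64(0.158), np.float64(0.128), np.float64(0.162)])
0.15 (array([ 0.6052, -0.251 ]), np.float64(15.0), np.float64(17.3), [np.float64(0.139), np.float64(0.16), np.float64(0.129), np.float64(0.164)])
0.162 (array([ 0.6005, -0.2485]), np.float64(15.0), np.float64(17.3), [np.float64(0.137), np.float64(0.157), np.float64(0.127), np.float64(0.162)])
0.17 (array([ 0.5974, -0.2469]), np.float64(15.0), np.float64(17.3), [np.float64(0.136), np.float64(0.156), np.float64(0.126), np.float64(0.16)])
pad [[0.644 0.359 0.015]
 [0.694 0.158 0.017]
 [0.522 0.118 0.021]]
(array([0.5851, 0.2376]), np.float64(13.2), np.float64(12.9), [np.float64(0.171), np.float64(0.206), np.float64(0.173), np.float64(0.204)])
mid [[ 0.639 -0.151]
 [ 0.559 -0.337]
 [ 0.509 -0.18 ]] [ 0.599 -0.244] 17.4
bot [[ 0.631 -0.152]
 [ 0.553 -0.338]
 [ 0.508 -0.177]] [ 0.592 -0.245] 15.8
```

The points fit the sizes given: rim at z≈0.161, tray about 130 × 160 mm, pad top at about 0.018. The top tray is at (0.600, -0.249) with yaw about 16.5°, and the pad is at (0.584, 0.237) with yaw about 13°. Next I move above the stack.

```bash
python3 -m handwheel '[{"x":0.02,"y":0.015,"rz":0.058},{"x":0.04,"y":0.029},{"x":0.04,"y":0.029},{"x":0.04,"y":0.029},{"x":0.04,"y":0.029},{"x":0.04,"y":0.029},{"x":0.04,"y":0.029},{"x":0.04,"y":0.029},{"x":0.04,"y":0.029},{"x":0.04,"y":0.029},{"x":0.04,"y":0.029},{"x":0.03,"y":0.021},{"x":0.013,"y":0.009},{},{}]'
python3 - <<'E'
from h import *
from cell import sense
s=sense();print(s["joint_positions"].round(1),s["ee_rot"].round(3).tolist())
for i,n in enumerate(("side","top")):
    c=capture(n);cv2.imwrite(f"pics/{n}1.png",c["color"][:,:,::-1])
t=cv2.imread("pics/top1.png");s=cv2.imread("pics/side1.png")
cv2.imwrite("pics/z2.png",np.hstack([cv2.resize(t[60:200,310:450],(400,400)),cv2.resize(s[70:220,220:370],(400,400))]))
E
```

```text
[-57.7   2.3   4.8  -0.  -92.6 -19.1] [[-0.974, -0.228, -0.0], [-0.228, 0.974, 0.001], [0.0, 0.001, -1.0]]validation failed for argument at $[0]...
```

View pics/z2.png

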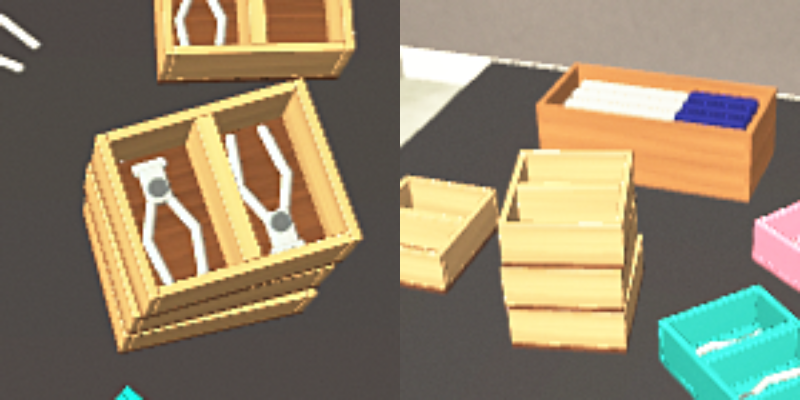

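The move was refused, and the pictures show the scene unchanged. Each row probably needs all seven keys.

```bash
python3 -m handwheel '[{"x":0.02,"y":0.015,"z":0,"rx":0,"ry":0,"rz":0.058,"hand":1},{"x":0.04,"y":0.029,"z":0,"rx":0,"ry":0,"rz":0,"hand":1},{"x":0.04,"y":0.029,"z":0,"rx":0,"ry":0,"rz":0,"hand":1},{"x":0.04,"y":0.029,"z":0,"rx":0,"ry":0,"rz":0,"hand":1},{"x":0.04,"y":0.029,"z":0,"rx":0,"ry":0,"rz":0,"hand":1},{"x":0.04,"y":0.029,"z":0,"rx":0,"ry":0,"rz":0,"hand":1},{"x":0.04,"y":0.029,"z":0,"rx":0,"ry":0,"rz":0,"hand":1},{"x":0.04,"y":0.029,"z":0,"rx":0,"ry":0,"rz":0,"hand":1},{"x":0.04,"y":0.029,"z":0,"rx":0,"ry":0,"rz":0,"hand":1},{"x":0.04,"y":0.029,"z":0,"rx":0,"ry":0,"rz":0,"hand":1},{"x":0.04,"y":0.029,"z":0,"rx":0,"ry":0,"rz":0,"hand":1},{"x":0.03,"y":0.021,"z":0,"rx":0,"ry":0,"rz":0,"hand":1},{"x":0.013,"y":0.009,"z":0,"rx":0,"ry":0,"rz":0,"hand":1},{"x":0,"y":0,"z":0,"rx":0,"ry":0,"rz":0,"hand":1},{"x":0,"y":0,"z":0,"rx":0,"ry":0,"rz":0,"hand":1}]'
```

```text
time: 2.17
eef_pos: [0.5991, -0.2499, 0.2486]
ee_rot: [[-0.959, -0.283, 0.0], [-0.283, 0.959, -0.0], [-0.0, -0.0, -1.0]]
wrist_force: [0.1, -0.8, 0.5]
gripper_width: 0.0853
finger_force: 0.0
```

```bash
python3 -m handwheel '[{"x":0.001,"y":0.001,"z":-0.02,"rx":0,"ry":0,"rz":0,"hand":1},{"x":0,"y":0,"z":-0.025,"rx":0,"ry":0,"rz":0,"hand":1},{"x":0,"y":0,"z":-0.02,"rx":0,"ry":0,"rz":0,"hand":1},{"x":0,"y":0,"z":-0.018,"rx":0,"ry":0,"rz":0,"hand":1},{"x":0,"y":0,"z":-0.015,"rx":0,"ry":0,"rz":0,"hand":1},{"x":0,"y":0,"z":0,"rx":0,"ry":0,"rz":0,"hand":1},{"x":0,"y":0,"z":0,"rx":0,"ry":0,"rz":0,"hand":1}]'
python3 - <<'E'
from h import *
t=capture("top")["color"][:,:,::-1];s=capture("side")["color"][:,:,::-1]
cv2.imwrite("pics/z3.png",np.hstack([cv2.resize(t[60:200,310:450],(400,400)),cv2.resize(s[70:220,220:370],(400,400))]))
E
```

```text
time: 3.05
eef_pos: [0.6011, -0.2484, 0.1512]
ee_rot: [[-0.959, -0.284, 0.001], [-0.284, 0.959, -0.001], [-0.001, -0.001, -1.0]]
wrist_force: [0.2, -0.2, 0.4]
gripper_width: 0.0852
finger_force: 0.0
```

View pics/z3.png

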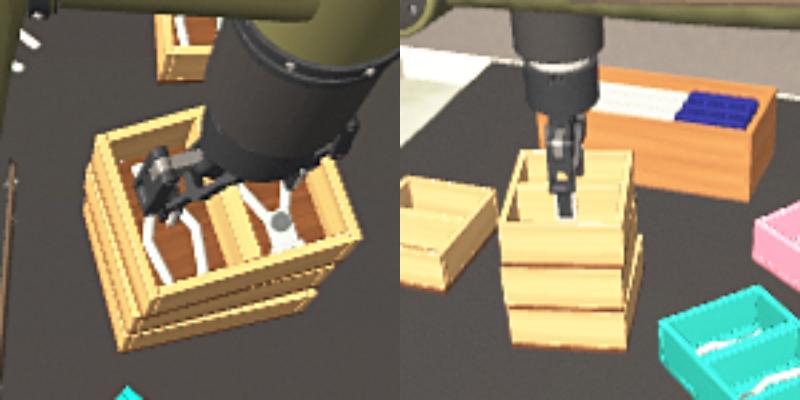

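The fingers are inside the two compartments, one on each side of the divider, and clear of the walls. I'll close.

```bash
python3 -m handwheel '[{"x":0,"y":0,"z":0,"rx":0,"ry":0,"rz":0,"hand":0.3},{"x":0,"y":0,"z":0,"rx":0,"ry":0,"rz":0,"hand":-0.2},{"x":0,"y":0,"z":0,"rx":0,"ry":0,"rz":0,"hand":-0.5},{"x":0,"y":0,"z":0,"rx":0,"ry":0,"rz":0,"hand":-1},{"x":0,"y":0,"z":0,"rx":0,"ry":0,"rz":0,"hand":-1},{"x":0,"y":0,"z":0,"rx":0,"ry":0,"rz":0,"hand":-1},{"x":0,"y":0,"z":0,"rx":0,"ry":0,"rz":0,"hand":-1},{"x":0,"y":0,"z":0,"rx":0,"ry":0,"rz":0,"hand":-1},{"x":0,"y":0,"z":0,"rx":0,"ry":0,"rz":0,"hand":-1}]'
```

```text
time: 4.28
eef_pos: [0.6007, -0.2481, 0.1504]
ee_rot: [[-0.959, -0.284, 0.0], [-0.284, 0.959, 0.0], [-0.0, 0.0, -1.0]]
wrist_force: [-1.7, 2.7, 3.3]
gripper_width: 0.0131
finger_force: 59.7
```

```bash
python3 -m handwheel '[{"x":0,"y":0,"z":0.004,"rx":0,"ry":0,"rz":0,"hand":-1},{"x":0,"y":0,"z":0.008,"rx":0,"ry":0,"rz":0,"hand":-1},{"x":0,"y":0,"z":0.014,"rx":0,"ry":0,"rz":0,"hand":-1},{"x":0,"y":0,"z":0.02,"rx":0,"ry":0,"rz":0,"hand":-1},{"x":0,"y":0,"z":0.02,"rx":0,"ry":0,"rz":0,"hand":-1},{"x":0,"y":0,"z":0.014,"rx":0,"ry":0,"rz":0,"hand":-1},{"x":0,"y":0,"z":0.01,"rx":0,"ry":0,"rz":0,"hand":-1},{"x":0,"y":0,"z":0,"rx":0,"ry":0,"rz":0,"hand":-1},{"x":0,"y":0,"z":0,"rx":0,"ry":0,"rz":0,"hand":-1}]'
python3 - <<'E'
from h import *
t=capture("top")["color"][:,:,::-1];s=capture("side")["color"][:,:,::-1]
cv2.imwrite("pics/z4.png",np.hstack([cv2.resize(t[60:200,310:450],(400,400)),cv2.resize(s[70:220,220:370],(400,400))]))
E
```

```text
time: 5.4
eef_pos: [0.6005, -0.248, 0.2392]
ee_rot: [[-0.959, -0.284, -0.001], [-0.284, 0.959, 0.001], [0.001, 0.001, -1.0]]
wrist_force: [0.2, -0.2, -5.1]
gripper_width: 0.0133
finger_force: 58.7
```

View pics/z4.png

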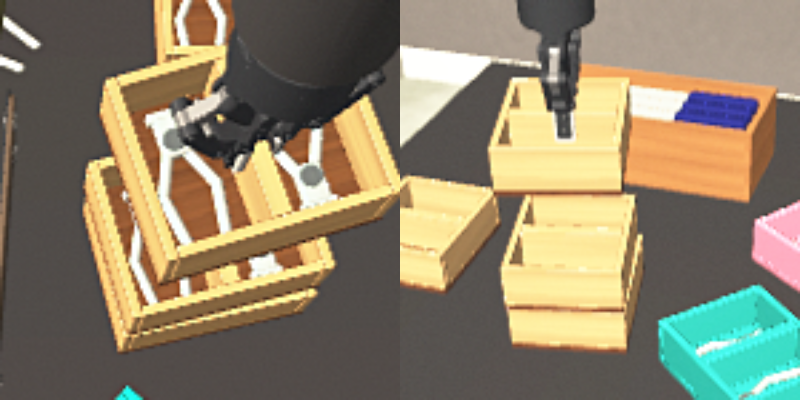

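Only the top tray came up, and it hangs level. Now I carry it over the pad.

```bash
python3 -m handwheel '[{"x":0,"y":0.01,"z":0.005,"rx":0,"ry":0,"rz":0,"hand":-1},{"x":-0.002,"y":0.025,"z":0.005,"rx":0,"ry":0,"rz":-0.01,"hand":-1},{"x":-0.002,"y":0.04,"z":0,"rx":0,"ry":0,"rz":-0.01,"hand":-1},{"x":-0.002,"y":0.045,"z":0,"rx":0,"ry":0,"rz":-0.01,"hand":-1},{"x":-0.002,"y":0.045,"z":0,"rx":0,"ry":0,"rz":-0.01,"hand":-1},{"x":-0.002,"y":0.045,"z":0,"rx":0,"ry":0,"rz":-0.01,"hand":-1},{"x":-0.002,"y":0.045,"z":0,"rx":0,"ry":0,"rz":-0.009,"hand":-1},{"x":-0.002,"y":0.045,"z":0,"rx":0,"ry":0,"rz":0,"hand":-1},{"x":-0.002,"y":0.045,"z":0,"rx":0,"ry":0,"rz":0,"hand":-1},{"x":0,"y":0.045,"z":0,"rx":0,"ry":0,"rz":0,"hand":-1},{"x":0,"y":0.04,"z":0,"rx":0,"ry":0,"rz":0,"hand":-1},{"x":0,"y":0.03,"z":0,"rx":0,"ry":0,"rz":0,"hand":-1},{"x":0,"y":0.018,"z":0,"rx":0,"ry":0,"rz":0,"hand":-1},{"x":0,"y":0.008,"z":0,"rx":0,"ry":0,"rz":0,"hand":-1},{"x":0,"y":0,"z":0,"rx":0,"ry":0,"rz":0,"hand":-1},{"x":0,"y":0,"z":0,"rx":0,"ry":0,"rz":0,"hand":-1},{"x":0,"y":0,"z":0,"rx":0,"ry":0,"rz":0,"hand":-1}]'
```

```text
time: 7.62
eef_pos: [0.5848, 0.237, 0.2505]
ee_rot: [[-0.974, -0.226, 0.0], [-0.226, 0.974, 0.0], [-0.0, 0.0, -1.0]]
wrist_force: [0.4, -1.0, -4.8]
gripper_width: 0.013
finger_force: 58.8
```

```bash
python3 -m handwheel '[{"x":0,"y":0,"z":-0.015,"rx":0,"ry":0,"rz":0,"hand":-1},{"x":0,"y":0,"z":-0.025,"rx":0,"ry":0,"rz":0,"hand":-1},{"x":0,"y":0,"z":-0.03,"rx":0,"ry":0,"rz":0,"hand":-1},{"x":0,"y":0,"z":-0.03,"rx":0,"ry":0,"rz":0,"hand":-1},{"x":0,"y":0,"z":-0.03,"rx":0,"ry":0,"rz":0,"hand":-1},{"x":0,"y":0,"z":-0.025,"rx":0,"ry":0,"rz":0,"hand":-1},{"x":0,"y":0,"z":-0.015,"rx":0,"ry":0,"rz":0,"hand":-1},{"x":0,"y":0,"z":-0.01,"rx":0,"ry":0,"rz":0,"hand":-1},{"x":0,"y":0,"z":0,"rx":0,"ry":0,"rz":0,"hand":-1},{"x":0,"y":0,"z":0,"rx":0,"ry":0,"rz":0,"hand":-1}]'
python3 - <<'E'
from h import *
t=capture("top")["color"][:,:,::-1];s=capture("side")["color"][:,:,::-1]
cv2.imwrite("pics/z5.png",np.hstack([cv2.resize(t[80:230,100:250],(400,400)),cv2.resize(s[220:370,140:290],(400,400))]))
E
```

```text
time: 8.88
eef_pos: [0.5853, 0.2381, 0.0715]
ee_rot: [[-0.974, -0.227, 0.002], [-0.227, 0.974, 0.001], [-0.002, 0.0, -1.0]]
wrist_force: [-0.0, 0.2, -6.0]
gripper_width: 0.0129
finger_force: 58.8
```

View pics/z5.png

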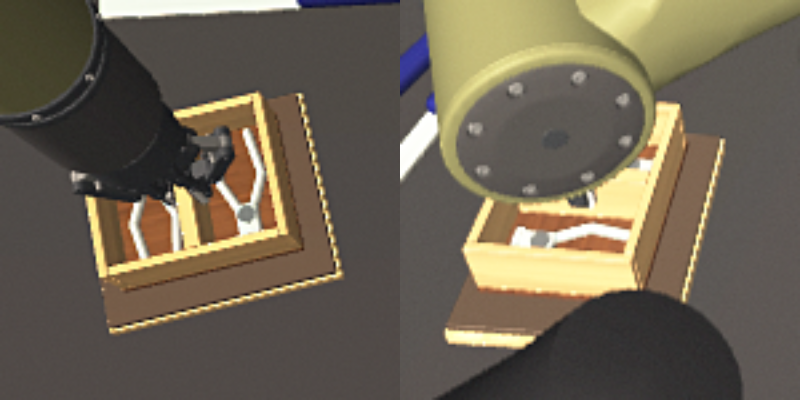

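The tray hovers parallel to the board, with visible margins of about 25 mm on both near sides as expected. I'll lower the last few millimetres gently.

```bash
python3 -m handwheel '[{"x":0,"y":0,"z":-0.003,"rx":0,"ry":0,"rz":0,"hand":-1},{"x":0,"y":0,"z":-0.002,"rx":0,"ry":0,"rz":0,"hand":-1},{"x":0,"y":0,"z":-0.002,"rx":0,"ry":0,"rz":0,"hand":-1},{"x":0,"y":0,"z":-0.001,"rx":0,"ry":0,"rz":0,"hand":-1},{"x":0,"y":0,"z":0,"rx":0,"ry":0,"rz":0,"hand":-1},{"x":0,"y":0,"z":0,"rx":0,"ry":0,"rz":0,"hand":-1}]'
```

```text
time: 9.72
eef_pos: [0.5847, 0.2378, 0.0624]
ee_rot: [[-0.974, -0.227, 0.0], [-0.227, 0.974, 0.0], [-0.0, 0.0, -1.0]]
wrist_force: [-0.2, -0.5, -3.1]
gripper_width: 0.0131
finger_force: 59.0
```

Contact has begun, since the force fell from -5 to -3 N. One more millimetre, then release.

```bash
python3 -m handwheel '[{"x":0,"y":0,"z":-0.001,"rx":0,"ry":0,"rz":0,"hand":-1},{"x":0,"y":0,"z":0,"rx":0,"ry":0,"rz":0,"hand":-1},{"x":0,"y":0,"z":0,"rx":0,"ry":0,"rz":0,"hand":-0.5},{"x":0,"y":0,"z":0,"rx":0,"ry":0,"rz":0,"hand":0},{"x":0,"y":0,"z":0,"rx":0,"ry":0,"rz":0,"hand":0.5},{"x":0,"y":0,"z":0,"rx":0,"ry":0,"rz":0,"hand":0.8},{"x":0,"y":0,"z":0,"rx":0,"ry":0,"rz":0,"hand":0.8},{"x":0,"y":0,"z":0,"rx":0,"ry":0,"rz":0,"hand":0.8},{"x":0,"y":0,"z":0,"rx":0,"ry":0,"rz":0,"hand":0.8}]'
```

```text
time: 10.85
eef_pos: [0.5847, 0.2378, 0.0613]
ee_rot: [[-0.974, -0.227, -0.0], [-0.227, 0.974, 0.0], [0.0, 0.0, -1.0]]
wrist_force: [-0.6, 0.1, -0.0]
gripper_width: 0.0774
finger_force: 0.0
```

```bash
python3 -m handwheel '[{"x":0,"y":0,"z":0.015,"rx":0,"ry":0,"rz":0,"hand":0.8},{"x":0,"y":0,"z":0.03,"rx":0,"ry":0,"rz":0,"hand":0.8},{"x":0,"y":0,"z":0.03,"rx":0,"ry":0,"rz":0,"hand":0.8},{"x":0,"y":0,"z":0.03,"rx":0,"ry":0,"rz":0,"hand":0.8},{"x":0,"y":0,"z":0.03,"rx":0,"ry":0,"rz":0,"hand":1},{"x":0,"y":0,"z":0.03,"rx":0,"ry":0,"rz":0,"hand":1},{"x":0,"y":-0.01,"z":0.015,"rx":0,"ry":0,"rz":0,"hand":1},{"x":-0.03,"y":-0.05,"z":0,"rx":0,"ry":0,"rz":0.06,"hand":1},{"x":-0.03,"y":-0.05,"z":0,"rx":0,"ry":0,"rz":0,"hand":1},{"x":-0.03,"y":-0.05,"z":0,"rx":0,"ry":0,"rz":0,"hand":1},{"x":-0.03,"y":-0.05,"z":0,"rx":0,"ry":0,"rz":0,"hand":1},{"x":0,"y":0,"z":0,"rx":0,"ry":0,"rz":0,"hand":1},{"x":0,"y":0,"z":0,"rx":0,"ry":0,"rz":0,"hand":1}]'
python3 - <<'E'
from h import *
cs=capture("side");ct=capture("top");t=ct["color"][:,:,::-1].copy();s=cs["color"][:,:,::-1].copy()
cv2.imwrite("pics/top6.png",t);cv2.imwrite("pics/side6.png",s)
o=np.zeros((560,800,3),np.uint8)
o[:400,:400]=cv2.resize(t[85:185,335:435],(400,400),interpolation=2)
o[:320,400:720]=cv2.resize(s[130:210,250:330],(320,320),interpolation=2)
o[400:560,:400]=0
o[320:560,400:800]=cv2.resize(t[90:210,100:300],(400,240),interpolation=2)
cv2.imwrite("pics/z6.png",o)
E
```

```text
time: 12.48
eef_pos: [0.4646, 0.0275, 0.2414]
ee_rot: [[-0.959, -0.284, 0.0], [-0.284, 0.959, 0.001], [-0.001, 0.0, -1.0]]
wrist_force: [-0.2, 0.0, -0.7]
gripper_width: 0.0854
finger_force: 0.0
```

View pics/z6.png

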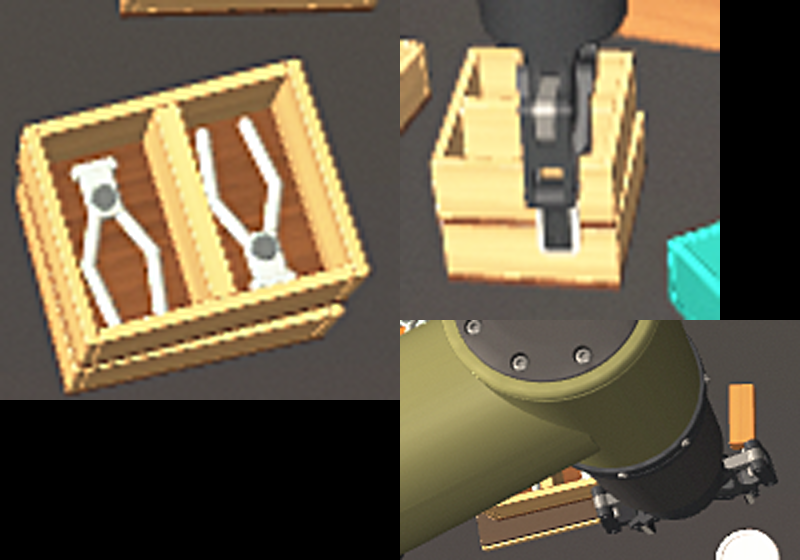

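The middle tray is undisturbed on the bottom tray. Its rim corners in the zoom are at (22,130), (297,62), (367,270) and (87,365) from the top, and (433,157), (465,48), (632,52) and (616,163) from the side.

Run:
```python
from h import *
T=P(capture("top"));S=P(capture("side"))
tt=np.array([(22,130),(297,62),(367,270),(87,365)])/4+[335,85];ss=(np.array([(433,157),(465,48),(632,52),(616,163)])-[400,0])/4+[250,130]
X=tri(T,S,tt,ss);print(X.round(3));print("tri",rect(X));print(rect(plane(T,tt,.108)))
```

```text
[[ 0.642 -0.151  0.113]
 [ 0.685 -0.306  0.105]
 [ 0.559 -0.337  0.106]
 [ 0.512 -0.181  0.113]]
tri (array([ 0.5993, -0.2438]), np.float64(13.3), np.float64(16.3), [np.float64(0.134), np.float64(0.161), np.float64(0.129), np.float64(0.163)])
(array([ 0.5986, -0.2438]), np.float64(13.4), np.float64(15.9), [np.float64(0.138), np.float64(0.159), np.float64(0.125), np.float64(0.162)])
```

The middle tray is at (0.599, -0.244), rim height about 0.109, yaw about 15.7°. I go above it and down to TCP z of about 0.097.

```bash
python3 -m handwheel '[{"x":0.015,"y":-0.03,"z":0,"rx":0,"ry":0,"rz":-0.013,"hand":1},{"x":0.02,"y":-0.04,"z":0,"rx":0,"ry":0,"rz":0,"hand":1},{"x":0.02,"y":-0.04,"z":0,"rx":0,"ry":0,"rz":0,"hand":1},{"x":0.02,"y":-0.04,"z":0,"rx":0,"ry":0,"rz":0,"hand":1},{"x":0.02,"y":-0.04,"z":0,"rx":0,"ry":0,"rz":0,"hand":1},{"x":0.02,"y":-0.04,"z":0,"rx":0,"ry":0,"rz":0,"hand":1},{"x":0.014,"y":-0.03,"z":0,"rx":0,"ry":0,"rz":0,"hand":1},{"x":0.005,"y":-0.012,"z":0,"rx":0,"ry":0,"rz":0,"hand":1},{"x":0,"y":0,"z":0,"rx":0,"ry":0,"rz":0,"hand":1},{"x":0,"y":0,"z":-0.02,"rx":0,"ry":0,"rz":0,"hand":1},{"x":0,"y":0,"z":-0.03,"rx":0,"ry":0,"rz":0,"hand":1},{"x":0,"y":0,"z":-0.03,"rx":0,"ry":0,"rz":0,"hand":1},{"x":0,"y":0,"z":-0.025,"rx":0,"ry":0,"rz":0,"hand":1},{"x":0,"y":0,"z":-0.02,"rx":0,"ry":0,"rz":0,"hand":1},{"x":0,"y":0,"z":-0.01,"rx":0,"ry":0,"rz":0,"hand":1},{"x":0,"y":0,"z":0,"rx":0,"ry":0,"rz":0,"hand":1},{"x":0,"y":0,"z":0,"rx":0,"ry":0,"rz":0,"hand":1}]'
```

```text
time: 14.8
eef_pos: [0.5993, -0.2443, 0.1076]
ee_rot: [[-0.962, -0.272, 0.002], [-0.272, 0.962, -0.001], [-0.002, -0.001, -1.0]]
wrist_force: [-0.1, -0.5, 0.7]
gripper_width: 0.0852
finger_force: 0.0
```

```bash
python3 -m handwheel '[{"x":0,"y":0,"z":-0.007,"rx":0,"ry":0,"rz":0,"hand":1},{"x":0,"y":0,"z":-0.003,"rx":0,"ry":0,"rz":0,"hand":1},{"x":0,"y":0,"z":0,"rx":0,"ry":0,"rz":0,"hand":0.3},{"x":0,"y":0,"z":0,"rx":0,"ry":0,"rz":0,"hand":-0.2},{"x":0,"y":0,"z":0,"rx":0,"ry":0,"rz":0,"hand":-0.5},{"x":0,"y":0,"z":0,"rx":0,"ry":0,"rz":0,"hand":-1},{"x":0,"y":0,"z":0,"rx":0,"ry":0,"rz":0,"hand":-1},{"x":0,"y":0,"z":0,"rx":0,"ry":0,"rz":0,"hand":-1},{"x":0,"y":0,"z":0,"rx":0,"ry":0,"rz":0,"hand":-1},{"x":0,"y":0,"z":0,"rx":0,"ry":0,"rz":0,"hand":-1}]'
python3 - <<'E'
from h import *
cs=capture("side");ct=capture("top");t=ct["color"][:,:,::-1].copy();s=cs["color"][:,:,::-1].copy()
o=np.zeros((560,800,3),np.uint8)
o[:480,:480]=cv2.resize(t[90:210,120:240],(480,480),interpolation=2)
o[:400,480:800]=cv2.resize(s[240:365,150:250],(320,400),interpolation=2)
cv2.imwrite("pics/z7.png",o)
E
```

```text
time: 16.05
eef_pos: [0.5988, -0.2443, 0.0966]
ee_rot: [[-0.962, -0.272, 0.0], [-0.272, 0.962, -0.0], [-0.0, -0.0, -1.0]]
wrist_force: [0.6, -0.1, 1.9]
gripper_width: 0.0129
finger_force: 60.0
```

View pics/z7.png

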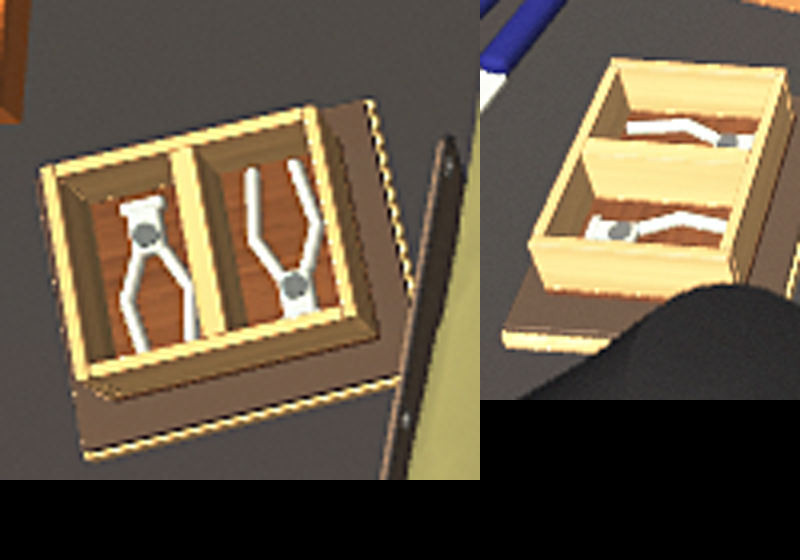

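The first tray sits flat on the pad. Its rim corners in the zoom are at (42,170), (313,107), (352,318) and (83,380) from the top, and (530,243), (612,60), (787,70) and (734,255) from the side.

```bash
python3 - <<'E'
from h import *
T=P(capture("top"));S=P(capture("side"))
tt=np.array([(42,170),(313,107),(352,318),(83,380)])/4+[120,90];ss=(np.array([(530,243),(612,60),(787,70),(734,255)])-[480,0])/3.2+[150,240]
X=tri(T,S,tt,ss);print(X.round(3));print("tri",rect(X));print(rect(plane(T,tt,.074)))
# pad edges from this zoom: TR,BR(est),BL
print("pad",plane(T,np.array([(370,100),(88,456)])/4+[120,90],.02).round(3))
E
python3 -m handwheel '[{"x":0,"y":0,"z":0.004,"rx":0,"ry":0,"rz":0,"hand":-1},{"x":0,"y":0,"z":0.008,"rx":0,"ry":0,"rz":0,"hand":-1},{"x":0,"y":0,"z":0.014,"rx":0,"ry":0,"rz":0,"hand":-1},{"x":0,"y":0,"z":0.02,"rx":0,"ry":0,"rz":0,"hand":-1},{"x":0,"y":0,"z":0.025,"rx":0,"ry":0,"rz":0,"hand":-1},{"x":0,"y":0,"z":0.025,"rx":0,"ry":0,"rz":0,"hand":-1},{"x":0,"y":0,"z":0.025,"rx":0,"ry":0,"rz":0,"hand":-1},{"x":0,"y":0,"z":0.02,"rx":0,"ry":0,"rz":0,"hand":-1},{"x":0,"y":0,"z":0.01,"rx":0,"ry":0,"rz":0,"hand":-1},{"x":0,"y":0,"z":0,"rx":0,"ry":0,"rz":0,"hand":-1},{"x":0,"y":0,"z":0,"rx":0,"ry":0,"rz":0,"hand":-1}]'
```

```text
[[0.631 0.328 0.074]
 [0.667 0.175 0.072]
 [0.54  0.148 0.074]
 [0.505 0.297 0.073]]
tri (array([0.5855, 0.2368]), np.float64(13.1), np.float64(13.1), [np.float64(0.129), np.float64(0.158), np.float64(0.13), np.float64(0.153)])
(array([0.586 , 0.2367]), np.float64(13.1), np.float64(12.7), [np.float64(0.128), np.float64(0.158), np.float64(0.129), np.float64(0.153)])
pad [[0.693 0.156]
 [0.474 0.315]]
time: 17.62
eef_pos: [0.5984, -0.244, 0.2458]
ee_rot: [[-0.962, -0.272, -0.002], [-0.272, 0.962, 0.001], [0.002, 0.001, -1.0]]
wrist_force: [1.1, -0.3, -5.3]
gripper_width: 0.0134
finger_force: 59.1
```

```bash
python3 -m handwheel '[{"x":0,"y":0.01,"z":0,"rx":0,"ry":0,"rz":0,"hand":-1},{"x":-0.002,"y":0.025,"z":0,"rx":0,"ry":0,"rz":-0.01,"hand":-1},{"x":-0.002,"y":0.04,"z":0,"rx":0,"ry":0,"rz":-0.01,"hand":-1},{"x":-0.002,"y":0.045,"z":0,"rx":0,"ry":0,"rz":-0.01,"hand":-1},{"x":-0.002,"y":0.045,"z":0,"rx":0,"ry":0,"rz":-0.01,"hand":-1},{"x":-0.002,"y":0.045,"z":0,"rx":0,"ry":0,"rz":-0.007,"hand":-1},{"x":-0.002,"y":0.045,"z":0,"rx":0,"ry":0,"rz":0,"hand":-1},{"x":-0.001,"y":0.045,"z":0,"rx":0,"ry":0,"rz":0,"hand":-1},{"x":0,"y":0.045,"z":0,"rx":0,"ry":0,"rz":0,"hand":-1},{"x":0,"y":0.045,"z":0,"rx":0,"ry":0,"rz":0,"hand":-1},{"x":0,"y":0.04,"z":0,"rx":0,"ry":0,"rz":0,"hand":-1},{"x":0,"y":0.028,"z":0,"rx":0,"ry":0,"rz":0,"hand":-1},{"x":0,"y":0.015,"z":0,"rx":0,"ry":0,"rz":0,"hand":-1},{"x":0,"y":0.008,"z":0,"rx":0,"ry":0,"rz":0,"hand":-1},{"x":0,"y":0,"z":0,"rx":0,"ry":0,"rz":0,"hand":-1},{"x":0,"y":0,"z":0,"rx":0,"ry":0,"rz":0,"hand":-1},{"x":0,"y":0,"z":0,"rx":0,"ry":0,"rz":0,"hand":-1}]'
```

```text
time: 19.75
eef_pos: [0.5858, 0.236, 0.2475]
ee_rot: [[-0.974, -0.226, 0.0], [-0.226, 0.974, 0.0], [-0.0, 0.0, -1.0]]
wrist_force: [0.8, 0.5, -5.0]
gripper_width: 0.0128
finger_force: 59.1
```

```bash
python3 -m handwheel '[{"x":0,"y":0.001,"z":-0.015,"rx":0,"ry":0,"rz":0,"hand":-1},{"x":0,"y":0,"z":-0.025,"rx":0,"ry":0,"rz":0,"hand":-1},{"x":0,"y":0,"z":-0.028,"rx":0,"ry":0,"rz":0,"hand":-1},{"x":0,"y":0,"z":-0.025,"rx":0,"ry":0,"rz":0,"hand":-1},{"x":0,"y":0,"z":-0.016,"rx":0,"ry":0,"rz":0,"hand":-1},{"x":0,"y":0,"z":-0.01,"rx":0,"ry":0,"rz":0,"hand":-1},{"x":0,"y":0,"z":-0.005,"rx":0,"ry":0,"rz":0,"hand":-1},{"x":0,"y":0,"z":-0.003,"rx":0,"ry":0,"rz":0,"hand":-1},{"x":0,"y":0,"z":-0.002,"rx":0,"ry":0,"rz":0,"hand":-1},{"x":0,"y":0,"z":0,"rx":0,"ry":0,"rz":0,"hand":-1},{"x":0,"y":0,"z":0,"rx":0,"ry":0,"rz":0,"hand":-1}]'
```

```text
time: 21.12
eef_pos: [0.5858, 0.2379, 0.1187]
ee_rot: [[-0.974, -0.227, 0.0], [-0.227, 0.974, 0.0], [-0.0, 0.0, -1.0]]
wrist_force: [0.0, -0.8, -5.1]
gripper_width: 0.013
finger_force: 59.0
```

```bash
python3 -m handwheel '[{"x":0,"y":0,"z":-0.001,"rx":0,"ry":0,"rz":0,"hand":-1},{"x":0,"y":0,"z":-0.001,"rx":0,"ry":0,"rz":0,"hand":-1},{"x":0,"y":0,"z":-0.001,"rx":0,"ry":0,"rz":0,"hand":-1},{"x":0,"y":0,"z":0,"rx":0,"ry":0,"rz":0,"hand":-1},{"x":0,"y":0,"z":0,"rx":0,"ry":0,"rz":0,"hand":-1}]'
```

```text
time: 21.75
eef_pos: [0.5858, 0.2379, 0.1166]
ee_rot: [[-0.974, -0.227, 0.001], [-0.227, 0.974, 0.0], [-0.001, 0.0, -1.0]]
wrist_force: [-5.3, -1.0, 4.4]
gripper_width: 0.013
finger_force: 60.5
```

Contact came at the expected height and the force is now positive, so I release, then go up and away.

```bash
python3 -m handwheel '[{"x":0,"y":0,"z":0,"rx":0,"ry":0,"rz":0,"hand":-0.5},{"x":0,"y":0,"z":0,"rx":0,"ry":0,"rz":0,"hand":0},{"x":0,"y":0,"z":0,"rx":0,"ry":0,"rz":0,"hand":0.5},{"x":0,"y":0,"z":0,"rx":0,"ry":0,"rz":0,"hand":0.8},{"x":0,"y":0,"z":0,"rx":0,"ry":0,"rz":0,"hand":0.8},{"x":0,"y":0,"z":0,"rx":0,"ry":0,"rz":0,"hand":0.8},{"x":0,"y":0,"z":0,"rx":0,"ry":0,"rz":0,"hand":0.8},{"x":0,"y":0,"z":0,"rx":0,"ry":0,"rz":0,"hand":0.8}]'; python3 -m handwheel '[{"x":0,"y":0,"z":0.015,"rx":0,"ry":0,"rz":0,"hand":0.8},{"x":0,"y":0,"z":0.03,"rx":0,"ry":0,"rz":0,"hand":0.8},{"x":0,"y":0,"z":0.03,"rx":0,"ry":0,"rz":0,"hand":0.8},{"x":0,"y":0,"z":0.03,"rx":0,"ry":0,"rz":0,"hand":0.8},{"x":0,"y":0,"z":0.03,"rx":0,"ry":0,"rz":0,"hand":0.8},{"x":0,"y":-0.02,"z":0.01,"rx":0,"ry":0,"rz":0,"hand":0.8},{"x":0,"y":-0.05,"z":0,"rx":0,"ry":0,"rz":0,"hand":0.8},{"x":0,"y":-0.05,"z":0,"rx":0,"ry":0,"rz":0,"hand":0.8},{"x":0,"y":-0.05,"z":0,"rx":0,"ry":0,"rz":0,"hand":0.8},{"x":0,"y":-0.05,"z":0,"rx":0,"ry":0,"rz":0,"hand":0.8},{"x":0,"y":-0.05,"z":0,"rx":0,"ry":0,"rz":0,"hand":0.8},{"x":0,"y":-0.05,"z":0,"rx":0,"ry":0,"rz":0,"hand":0.8},{"x":0,"y":-0.05,"z":0,"rx":0,"ry":0,"rz":0,"hand":0.8},{"x":0,"y":-0.04,"z":0,"rx":0,"ry":0,"rz":0,"hand":0.8},{"x":0,"y":-0.02,"z":0,"rx":0,"ry":0,"rz":0,"hand":0.8},{"x":0,"y":0,"z":0,"rx":0,"ry":0,"rz":0,"hand":0.8},{"x":0,"y":0,"z":0,"rx":0,"ry":0,"rz":0,"hand":0.8}]'
python3 - <<'E'
from h import *
cs=capture("side");ct=capture("top");t=ct["color"][:,:,::-1].copy();s=cs["color"][:,:,::-1].copy()
o=np.zeros((560,800,3),np.uint8)
o[:480,:480]=cv2.resize(t[90:210,120:240],(480,480),interpolation=2)
o[:400,480:800]=cv2.resize(s[230:355,150:250],(320,400),interpolation=2)
o[400:560,480:800]=cv2.resize(s[130:210,200:360],(320,160))
cv2.imwrite("pics/z8.png",o)
E
```

```text
time: 22.75
eef_pos: [0.5857, 0.2378, 0.1153]
ee_rot: [[-0.974, -0.227, 0.0], [-0.227, 0.974, 0.0], [-0.0, 0.0, -1.0]]
wrist_force: [0.7, 0.6, 0.2]
gripper_width: 0.077
finger_force: 0.0
time: 24.88
eef_pos: [0.5856, -0.1917, 0.2602]
ee_rot: [[-0.974, -0.227, -0.0], [-0.227, 0.974, 0.0], [0.0, 0.0, -1.0]]
wrist_force: [0.8, 0.9, -0.4]
gripper_width: 0.0768
finger_force: 0.0
```

View pics/z8.png

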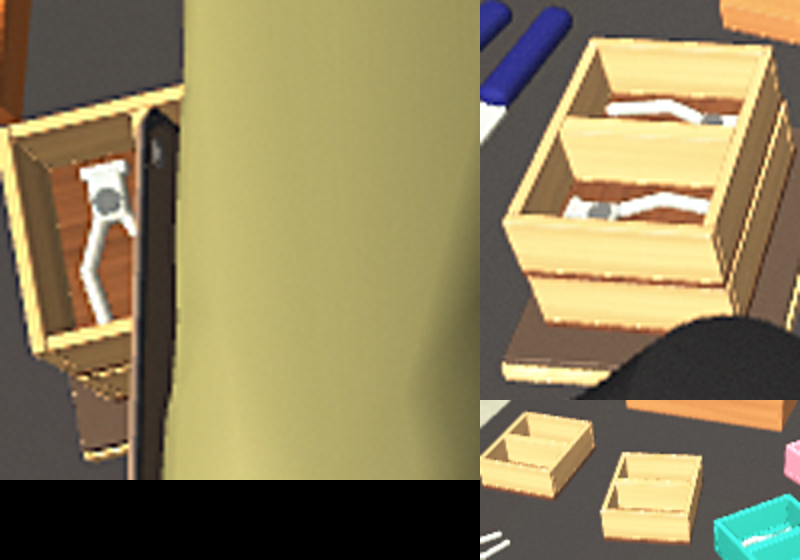

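The middle tray sits flat and squarely on the other one, and the bottom tray is in place. I'll check it numerically with side-view corners (505,217), (592,38), (774,45) and (713,238), and the two left corners in the top view.

Run:
```python
from h import *
T=P(capture("top"));S=P(capture("side"))
ss=(np.array([(505,217),(592,38),(774,45),(713,238)])-[480,0])/3.2+[150,230]
tt=np.array([(8,128),(40,353)])/4+[120,90]
print(tri(T,S,tt,ss[[0,3]]).round(3));print(rect(plane(S,ss,.128)))
```

```text
[[0.636 0.324 0.124]
 [0.509 0.298 0.123]]
(array([0.587 , 0.2375]), np.float64(12.5), np.float64(13.4), [np.float64(0.131), np.float64(0.154), np.float64(0.129), np.float64(0.161)])
```

Middle tray at (0.587, 0.2375) and 13°, against the lower tray at (0.5855, 0.237) and 13°: within about 2 mm.

```bash
python3 -c "from cell import job_done;print(job_done())"
```

```text
the job is handed in; nothing more can be done
None
```

I handed the job in at about 25 s: the top tray is on the middle of the board (about 3 mm off by camera), the middle tray is squarely on it (about 2 mm off), the bottom tray looks undisturbed, and the system gave no verdict.

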